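# Scrub the particle trap with the long brush

## Robot

A 6-joint arm with a two-finger parallel gripper is mounted at the origin on a cart in front of the work surface, level with it; the furniture and walls round the work are solid. World frame = base frame: x ahead of the robot, y to its left, z up, the work surface at z = 0. Lengths are in m, angles in rad, forces in N, time in s.
With the tool pointing down it reaches from about 0.3 to 0.775 m from the base axis. Payload 14.6 kg.
Tool frame: the origin (TCP) lies on the centre line of the jaws, within the pads' length; the fingertips stand 19 mm ahead of it and the grasp point (between the pads) is the TCP; y points along the fingers, x is the direction in which the jaws open and shut, and the axes are right-handed (so a half turn about y gives the same grasp; the last joint's range is limited). The gripper opens to 94 mm and grips with 3 to 60 N. Pads are 16 mm wide; open, the fingers measure 119 mm over their backs; the gripper's body (75 mm by 177 mm) begins 78 mm behind the grasp point.
Start: joints at [-1.282, 0.3, 1.521, -0, 1.321, -0.067], TCP at [0.192, -0.516, 0.193] pointing down, gripper open.
Joint ranges: [-3.03, 3.03], [-0.79, 2.21], [0.23, 2.52], [-1.04, 4.18], [0, 3.07], [-2.55, 2.55]. Speed limits (rad/s): [2.22, 2.22, 2.57, 3.14, 3.14, 3.14].

## Interface

Orientations are given as [roll, pitch, yaw] about the fixed x, y, z axes, in that order (R = Rz(yaw) Ry(pitch) Rx(roll)).
In Python, from station import ctrl, optics gives the robot as it stands.
- The arm moves only by the tool jog_arm, never from a script. Its argument "targets" is a list of rows, each a list of 3 entries, a list of its own where there are three numbers: the finger opening in cm, from 0 to 9.4, then the shift along the tool's x, y, z in cm, then the turn about the tool's y in rad. A call has 1 to 10 rows; each row is the pose to reach, as a shift and turn from the pose commanded when the call began, along the tool's axes at that moment; what a row does not reach only later rows make up. A row lasts 1/10 s, in which the tool goes at most 50 mm and 8.59 degrees, less where a joint would pass 70% of its speed; a pose out of reach is approached as far as the arm can. A call with a gripper value outside its range is refused whole. The fingers move at their own pace and stop on an object; "grip_force" is the grip in N (left out, the last holds). Time passes only in rows, so rows that repeat a pose let the fingers close. It gives the time, the measured TCP pose, the force and the opening at its end, in the units of the state.
- ctrl.get_obs(): the state, without advancing time (a new reading comes with each control period).
- optics.camera(name): name is "side" or "top"; returns a dict with "img" (480x640x3 uint8, red, green, blue), "range_z" (480x640 float32, m along the optical axis (not along the pixel's ray), 0 where there is no reading), "camera_matrix" (3x3 intrinsics, pixels), "k1" (the pictures are not rectified: a ray, as slopes to the right and down, at radius r is drawn at 1 + k1 r^2 times it, then the intrinsics apply), "world_to_cam" (4x4, takes a point from world to camera coordinates). Camera axes: x right, y up, looking along -z (the intrinsics and any distortion apply to the point x, -y, -z); pixel columns grow to the right and rows downward; lengths in m; the calibration is good to about 2 mm. A picture is of the moment at which its call begins.
- ctrl.hand_in(): hands the job in, once; it reports no verdict.
The state is a dict: "time_s": time; "qpos": joint angles; "joint_vel": joint speeds; "tau": joint torques, N m; "ee_pos": TCP position; "eef_rot": TCP orientation; "force": force on the tool from outside, world axes, zero at the start; "moment": the same for the moment, N m; "grip_width": finger opening in m.
Only numpy, scipy, OpenCV 4.12 (cv2) and the standard library are available. Lean on these libraries where they do the work, as an engineer would, in place of code of your own. Each camera call takes 0.05 s, during which the arm holds its last target. There are 200 camera calls.

## Task

Scrub out the white particle trap cup with the long blue-handled brush: first lay the brush in the slanted trough rest, bristles at the low end, let go, and take it again another way so that it can hang upright. Then make three down-strokes in the cup, each pressing the sprung strainer at the bottom (60 to 95 mm below the mouth) down about 5 mm without ever driving it to its stop, and draw the bristle tip up close to the mouth, but not out, between strokes. Finally lay the brush back in the slanted rest, bristles low, and leave the other things where they stand.

Things in the scene. Friction and masses are not known exactly. Their poses are not given: they have to be found in the camera images.
- brush: Long brush, 190 mm, 60 g, lying flat. Origin in the middle of the blue handle (16 x 16 mm, 80 mm long); x runs to the bristle tip, z up as it lies, axis 13 mm above the bench. White square collar, 26 mm, at x = 36 to 44 mm; 6 mm wire to x = 90; round white bristle head, 26 mm in diameter, x = 90 to 150 mm. Centre of mass near x = 55 mm.
- brush_tip (a point): Centre of the free end of the bristle head, at x = 150 mm of the brush.
- rest: Fixed aluminium trough on a grey foot (x -55 to 90 mm, 90 mm wide), slanting 45 degrees down to its +x, inner width 36 mm, stop at the low end. Origin on the bench, z up. A brush in it has its x along (1,0,-1)/sqrt 2 and z along (1,0,1)/sqrt 2 of the rest. The walls stand 5.5 mm above the brush's axis and end 125 mm from its tip, so the handle stands out free.
- rest_tip (a point): Where the brush tip is when the brush lies in the rest against the stop: 60 mm along the rest's x, 36 mm high.
- rest_handle (a point): Where the brush's origin (handle middle) is when it lies in the rest: -46 mm along the rest's x, 142 mm high.
- cup: Fixed upright white cup on a steel flange (84 mm wide, 7 mm high): 46 mm outside, 36 mm bore, 130 mm high. Origin on the bench under its centre, z up.
- cup_mouth (a point): Centre of the cup's mouth, 130 mm above the bench.
- strainer (a joint): How far the sprung steel strainer disc (35 mm) in the cup is pressed down from its free position, m, 0 to 0.012 (stop). It takes 2.4 N to start and 0.8 N more per mm. Its free height is not told: its top lies 60 to 95 mm below the mouth, different each time.
- dropper: Bystander: brown oil dropper bottle with black teat, 28 mm wide, 79 mm tall. Origin at the centre of its underside.
- vial_green: Bystander: glass vial with blue screw cap, 22 mm wide, 47 mm tall. Origin at the centre of its underside.
- pot: Bystander: white screw-lid pot, 47 mm wide, 43 mm tall. Origin at the centre of its underside.
- dish: Bystander: clear petri dish, 61 mm wide, 15 mm tall. Origin at the centre of its underside.
- wafer_box: Bystander: white round wafer box, 59 mm wide, 14 mm tall. Origin at the centre of its underside.
- can: Bystander: white can with black lid, 39 mm wide, 67 mm tall. Origin at the centre of its underside.
Mind the look-alikes: they are no part of the job. Several things look just like the cup: the one meant starts farthest to the robot's right.

How it is judged:
On the way, in this order (a step that is already met when the one before it is completed fails the run):
1. the brush lies let go in the slanted rest, bristles at the low end (distance between brush_tip and rest_tip below 0.02 m and distance between brush and rest_handle below 0.022 m and contact force between brush and the fingers below 0.05 N and linear speed of brush below 0.02 m/s), for 0.3 s.
2. first down-stroke: upright in the cup, the bristle tip presses the sprung strainer down by 3 mm or more (angle between brush's own x axis and vertical above 2.8 rad and horizontal distance between brush_tip and cup_mouth below 0.016 m and value of joint strainer above 0.003 m and z of brush_tip in the frame of cup below 0.09 m), for 0.1 s.
3. first up-stroke: the bristle tip is drawn up to within 35 mm of the mouth, still inside (angle between brush's own x axis and vertical above 2.8 rad and horizontal distance between brush_tip and cup_mouth below 0.016 m and z of brush_tip in the frame of cup between 0.095 and 0.13 m), for 0.05 s.
4. second down-stroke: upright in the cup, the bristle tip presses the sprung strainer down by 3 mm or more (all of step 2), for 0.1 s.
5. second up-stroke: the bristle tip is drawn up to within 35 mm of the mouth, still inside (all of step 3), for 0.05 s.
6. third down-stroke: upright in the cup, the bristle tip presses the sprung strainer down by 3 mm or more (all of step 4), for 0.1 s.
At the end, for the whole second after the job is handed in: The brush lies let go and at rest in the slanted rest, its tip within 20 mm of the rest's tip point and its handle middle within 22 mm of the rest's handle point, after the three strokes (all of step 1); the robot touches nothing.
It fails at once if the strainer is driven to its stop (pressed down more than 11 mm) (value of joint strainer above 0.011 m).
It fails at once if a bystander is moved by more than 30 mm (distance of any of dropper, vial_green, pot, dish, wafer_box, can from where it was at the start of the episode above 0.03 m).
It also fails if it takes over 72 s, if anything falls off the work surface, if the arm or the gripper's body presses on something with over 40 N, if the wrist force passes 120 N, or if a joint passes its speed limit or range.

## Working session

There is one attempt and no reset: what is moved stays moved. The work goes in short steps, Python scripts to look and compute and a tool call to move; the robot and the scene stay as the last step left them, time stands still between calls to the robot, and variables do not carry over. Pictures are saved under pics/ and viewed, about 8 in all and at most 12, crops included, and the job is handed in when it is done.

Besides the shell and the picture viewer there is one more tool, called after "Request:" as name([rows], argument=value, ...), one row to a line, values as JSON. jog_arm: Moves the arm, as the interface text tells. Its arguments: {"type":"object","properties":{"targets":{"type":"array","items":{"type":"array"}},"grip_force":{"type":"number"}},"required":["targets"]}

```bash
mkdir -p pics; ls
cat > h.py <<'E'
import numpy as np,cv2
from station import ctrl,optics
def cloud(c):
    K=np.array(c["camera_matrix"]);h,w=c["range_z"].shape
    v,u=np.mgrid[:h,:w]
    d=np.stack([(u-K[0,2])/K[0,0],(v-K[1,2])/K[1,1]],-1)
    s=d.copy()
    for _ in range(8): s=d/(1+c["k1"]*(s**2).sum(-1,keepdims=True))
    z=c["range_z"]; P=np.stack([s[...,0]*z,-s[...,1]*z,-z],-1)
    T=np.linalg.inv(np.array(c["world_to_cam"]))
    P=P@T[:3,:3].T+T[:3,3]; P[z==0]=np.nan
    return P
def save(n,img,f=1): cv2.imwrite(f"pics/{n}.png",cv2.resize(img,None,fx=f,fy=f)[...,::-1])
E
python3 - <<'E'
from h import *
import pickle
o=ctrl.get_obs();print({k:np.round(v,4) for k,v in o.items()})
for n in("top","side"):
    c=optics.camera(n);pickle.dump(c,open(n+".pkl","wb"));save(n+"0",c["img"])
    T=np.linalg.inv(c["world_to_cam"]);print(n,T.round(3),c["k1"],c["camera_matrix"])
E
```

```text
pics
{'time_s': np.float64(0.0), 'qpos': array([-1.2816,  0.3005,  1.5216,  0.    ,  1.3207, -0.0666]), 'joint_vel': array([ 0.0003,  0.0007, -0.0013, -0.0018,  0.0002, -0.0007]), 'tau': array([ 2.00000e-04, -5.31810e+01, -3.52743e+01,  7.08000e-02,
        2.44000e-02, -1.00000e-04]), 'ee_pos': array([ 0.1915, -0.5153,  0.1928]), 'eef_rot': array([-1.5707e+00,  1.1000e-03, -1.2151e+00]), 'force': array([ 0.1834,  0.2078, -0.2594]), 'moment': array([-0.0027, -0.0212, -0.0329]), 'grip_width': np.float64(0.0944)}
top [[ 0.017  0.995 -0.103  0.438]
 [-1.     0.015 -0.018 -0.033]
 [-0.016  0.103  0.995  1.396]
 [ 0.     0.     0.     1.   ]] -0.007482626340802535 [[530.38210692   0.         323.90553304]
 [  0.         530.38210692 237.38219585]
 [  0.           0.           1.        ]]
side [[-0.862  0.214 -0.46  -0.016]
 [-0.507 -0.346  0.789  0.948]
 [ 0.01   0.914  0.406  0.627]
 [ 0.     0.     0.     1.   ]] 0.026813595502939342 [[521.14563014   0.         319.73795333]
 [  0.         521.14563014 238.47383042]
 [  0.           0.           1.        ]]
```

View pics/top0.png

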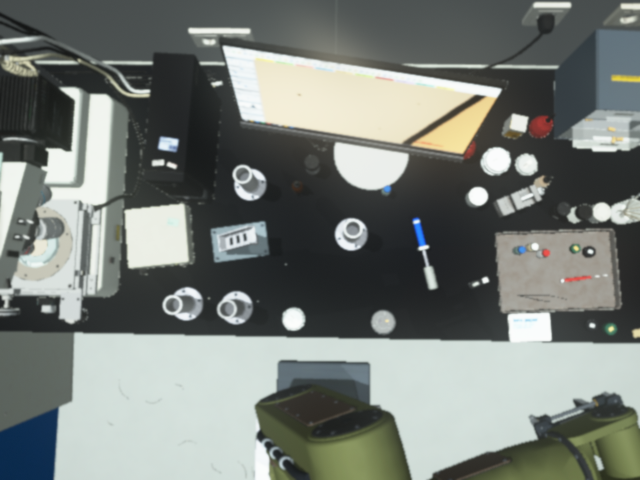

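View pics/side0.png

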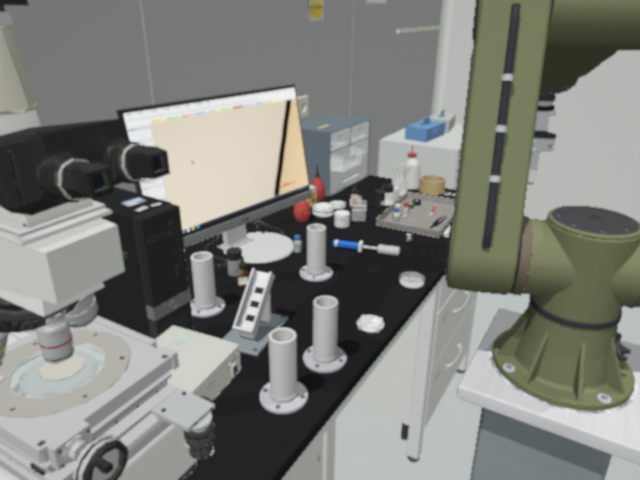

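Run:
```python
from h import *
import pickle
t=pickle.load(open("top.pkl","rb"));P=cloud(t);img=t["img"];hsv=cv2.cvtColor(img,cv2.COLOR_RGB2HSV)
print("bench z",np.nanmedian(P[270:290,400:460,2]))
m=cv2.inRange(hsv,(100,130,80),(130,255,255));m[:,:405]=0;m[:,440:]=0;m[:210]=0;m[260:]=0
Q=P[m>0];print("handle",len(Q),np.nanmedian(Q,0),Q.min(0),Q.max(0))
m2=np.zeros_like(m);m2[212:298,405:445]=(img[212:298,405:445].min(-1)>110)
B=P[(m2>0)];B=B[B[:,2]<.05];print("white",len(B),B.min(0),B.max(0))
A=np.vstack([Q,B]);c=A[:,:2].mean(0);w=np.linalg.svd(A[:,:2]-c)[2][0];w=w*np.sign(-w[0])
s=(A[:,:2]-c)@w;print("axis",w,"ends",c+w*s.min(),c+w*s.max(),s.max()-s.min(), "origin",c+w*(s.min()+.04),"from tip",c+w*(s.max()-.15))
print("handle mean proj",Q[:,:2].mean(0))
for n,(u,v) in dict(c1=(250,182),c2=(351,233),c3=(182,304),c4=(235,307)).items():
    W=P[v-35:v+35,u-35:u+35].reshape(-1,3);r=W[(W[:,2]>.12)&(W[:,2]<.145)]
    (x,y),rad=cv2.minEnclosingCircle(r[:,:2].astype(np.float32));f=W[(W[:,2]>.003)&(W[:,2]<.02)]
    print(n,len(r),np.median(r[:,2]),(x,y),rad,"flange bb",(f.min(0)+f.max(0))/2)
for n in("top","side"):
    c=pickle.load(open(n+".pkl","rb"));PP=cloud(c)
    k=(np.abs(PP[...,0]-.43)<.12)&(np.abs(PP[...,1]-.19)<.1)&(PP[...,2]>.003)&(PP[...,2]<.25)
    if n=="top":
        k[:,:205]=0;k[:,275:]=0;k[:212]=0;k[270:]=0
    R=PP[k];print(n,len(R))
    for lo in np.arange(0,.22,.02):
        S=R[(R[:,2]>=lo)&(R[:,2]<lo+.02)]
        if len(S)>5: print(round(lo,2),len(S),S.min(0).round(3),S.max(0).round(3),S.mean(0).round(3))
v=img[205:275,200:290];s=pickle.load(open("side.pkl","rb"))["img"][250:370,200:300]
a=cv2.resize(v,(514,400),interpolation=2);b=cv2.resize(s,(333,400),interpolation=2)
cup=cv2.resize(img[205:265,320:380],(400,400))
save("rest1",np.hstack([a,b])[:, :800])
```

```text
bench z 7.82690060086022e-05
handle 217 [ 0.59572376 -0.2557975   0.01777838] [ 0.5637524  -0.27679131 -0.00579661] [ 0.64093389 -0.23932232  0.02795897]
white 346 [ 0.45056686 -0.30369083 -0.00736255] [ 0.63208751 -0.23997572  0.03223773]
axis [-0.97235697 -0.23349931] ends [ 0.63972886 -0.24634183] [ 0.4512368  -0.29160583] 0.19385068312235076 origin [ 0.60083458 -0.2556818 ] from tip [ 0.59709034 -0.25658093]
handle mean proj [ 0.59711315 -0.25655554]
c1 133 0.12788199366113995 (0.7206730246543884, 0.193710058927536) 0.02379065752029419 flange bb [0.72938967 0.19302224 0.01137818]
c2 117 0.1285547477222484 (0.5917376279830933, -0.07780274003744125) 0.023066256195306778 flange bb [ 0.59619201 -0.07798793  0.01147449]
c3 130 0.12801758829982512 (0.4021340310573578, 0.3475012183189392) 0.022885052487254143 flange bb [0.4070202  0.36297973 0.01146144]
c4 132 0.1285612701336749 (0.394012451171875, 0.2184160202741623) 0.023388560861349106 flange bb [0.40437097 0.22418796 0.01138895]
top 608
0.0 515 [0.494 0.125 0.003] [0.55  0.289 0.016] [0.532 0.216 0.007]
0.02 28 [0.539 0.233 0.021] [0.55  0.264 0.04 ] [0.544 0.252 0.034]
0.04 24 [0.539 0.211 0.04 ] [0.549 0.263 0.059] [0.543 0.243 0.05 ]
0.06 19 [0.542 0.199 0.062] [0.547 0.235 0.078] [0.545 0.219 0.07 ]
0.08 17 [0.546 0.189 0.081] [0.55  0.217 0.099] [0.548 0.203 0.089]
side 3036
0.0 1307 [0.343 0.09  0.003] [0.55  0.289 0.02 ] [0.449 0.223 0.007]
0.02 271 [0.371 0.21  0.02 ] [0.55  0.268 0.04 ] [0.425 0.24  0.031]
0.04 300 [0.371 0.21  0.04 ] [0.55  0.268 0.06 ] [0.431 0.237 0.05 ]
0.06 299 [0.371 0.193 0.06 ] [0.549 0.247 0.08 ] [0.431 0.232 0.07 ]
0.08 274 [0.371 0.188 0.08 ] [0.55  0.248 0.1  ] [0.42 0.23 0.09]
0.1 320 [0.37  0.183 0.1  ] [0.55  0.246 0.12 ] [0.398 0.227 0.111]
0.12 265 [0.371 0.199 0.12 ] [0.418 0.246 0.13 ] [0.393 0.224 0.126]
```

View pics/rest1.png

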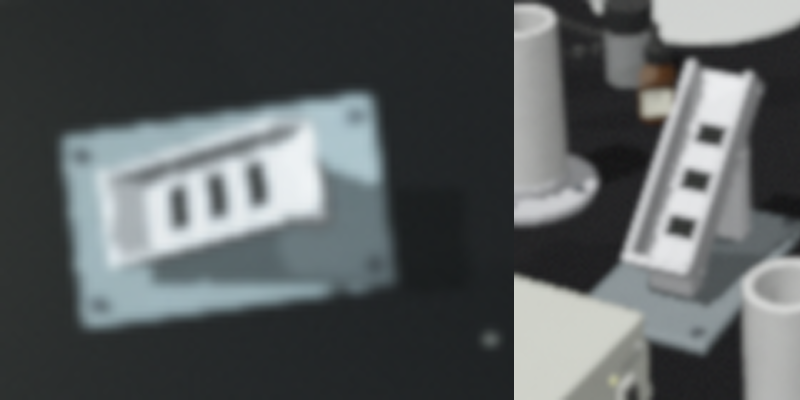

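Run:
```python
from h import *
import pickle
t=pickle.load(open("top.pkl","rb"));P=cloud(t);s=pickle.load(open("side.pkl","rb"));S=cloud(s)
W=P[205:275,200:285].reshape(-1,3);W=W[(W[:,2]>.003)&(W[:,2]<.2)]
(x,y),(a,b),an=cv2.minAreaRect(W[:,:2].astype(np.float32));print("foot",x,y,a,b,an,"z",np.percentile(W[:,2],[20,50,98]))
bx=cv2.boxPoints(((x,y),(a,b),an));e=[bx[1]-bx[0],bx[2]-bx[1]];l=max(e,key=np.linalg.norm);l=l/np.linalg.norm(l);l*=np.sign(l[1])
o=np.array([x,y])-l*.0175;n=np.array([-l[1],l[0]]);print("rest o",o,"xdir",l,"yaw",np.degrees(np.arctan2(l[1],l[0])))
for nm,Q in(("top",W),("side",S[240:370,190:310].reshape(-1,3))):
    q=Q[:,:2]-o;L=np.c_[q@l,q@n,Q[:,2]];L=L[(np.abs(L[:,1])<.03)&(L[:,0]>-.08)&(L[:,0]<.09)&(L[:,2]>.03)&(L[:,2]<.2)]
    off=(L[:,0]+46e-3+L[:,2]-.142)/2**.5
    print(nm,len(L),"perp offs pct",np.percentile(off,[2,25,50,75,98]).round(4))
    wl=L[off>-.003]; print("wall lateral",np.percentile(wl[:,1],[3,25,50,75,97]).round(4),"along",wl.min(0).round(3),wl.max(0).round(3))
r=S.reshape(-1,3);r=r[(np.hypot(r[:,0]-.592,r[:,1]+.078)<.035)&(r[:,2]>.126)&(r[:,2]<.136)]
print("cup side",len(r),cv2.minEnclosingCircle(r[:,:2].astype(np.float32)),np.median(r[:,2]))
save("cupcrop",np.hstack([cv2.resize(t["img"][200:265,318:384],(400,400)),cv2.resize(s["img"][215:290,280:355],(400,400))]))
```

```text
foot 0.5732935667037964 0.2094411998987198 0.18350033462047577 0.2253844290971756 0.9787354469299316 z [0.00449646 0.00801873 0.11506114]
rest o [0.57359249 0.19194375] xdir [-0.01708132  0.9998541 ] yaw 90.97873
top 653 perp offs pct [-0.0132 -0.0096 -0.0076  0.0033  0.0128]
wall lateral [-0.0188 -0.012   0.0031  0.0224  0.0288] along [-0.028 -0.021  0.03 ] [0.077 0.03  0.129]
side 1431 perp offs pct [-0.0471 -0.0082 -0.0057  0.0049  0.0141]
wall lateral [-0.0186 -0.0135 -0.0076  0.0237  0.0291] along [-0.024 -0.021  0.03 ] [0.079 0.03  0.127]
cup side 65 ((0.5942395925521851, -0.07336351275444031), 0.025845317170023918) 0.12797356611911398
```

View pics/cupcrop.png

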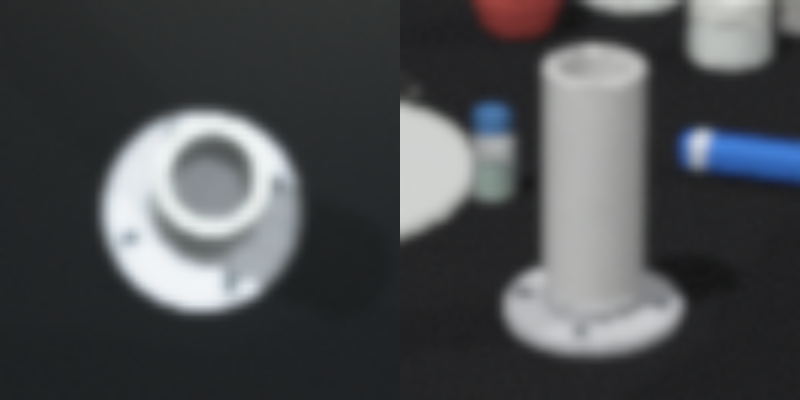

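Request:
jog_arm([
  [9.4,[0,0,0],-0.15],
  [9.4,[0,0,0],-0.3],
  [9.4,[0,0,0],-0.45],
  [9.4,[0,0,0],-0.6],
  [9.4,[0,0,0],-0.75],
  [9.4,[0,0,0],-0.9],
  [9.4,[0,0,0],-1.05],
  [9.4,[0,0,0],-1.2],
  [9.4,[0,0,0],-1.35],
  [9.4,[0,0,0],-1.5],
])

```text
time_s: 1.1
ee_pos: [0.1915, -0.5154, 0.193]
eef_rot: [-1.57, 0.0, 0.291]
force: [0.2, 0.2, 0.1]
grip_width: 0.0941
```

Request:
jog_arm([
  [9.4,[5,0,1.3],-0.15],
  [9.4,[10,0,2.6],-0.3],
  [9.4,[15,0,4],-0.45],
  [9.4,[20,0,5.3],-0.6],
  [9.4,[25,0,6.6],-0.75],
  [9.4,[30,0,8],-0.9],
  [9.4,[35,0,9.3],-1.05],
  [9.4,[40,0,10.6],-1.2],
  [9.4,[45,0,12],-1.35],
  [9.4,[48.3,0,13],-1.515],
])

```text
time_s: 2.1
ee_pos: [0.6198, -0.2536, 0.1929]
eef_rot: [-1.57, -0.0, 1.791]
force: [-0.1, -1.6, 0.7]
grip_width: 0.094
```

```bash
cat > rest.py <<'E'
from h import *
import pickle
def ray(c,uv,z):
    K=np.array(c["camera_matrix"]);d=(np.array(uv,float)-[K[0,2],K[1,2]])/[K[0,0],K[1,1]];s=d
    for _ in range(8): s=d/(1+c["k1"]*(s@s))
    T=np.linalg.inv(c["world_to_cam"]);v=T[:3,:3]@[s[0],-s[1],-1];return T[:3,3]+v*(z-T[2,3])/v[2]
E
python3 - <<'E'
from rest import *
t=pickle.load(open("top.pkl","rb"));P=cloud(t)
g=cv2.cvtColor(t["img"],cv2.COLOR_RGB2GRAY);m=np.zeros_like(g);m[212:270,203:278]=(g[212:270,203:278]>75)*255
m=cv2.morphologyEx(m,cv2.MORPH_CLOSE,np.ones((5,5)))
C=max(cv2.findContours(m,0,1)[0],key=cv2.contourArea)
bx=cv2.boxPoints(cv2.minAreaRect(C));W=np.array([ray(t,p,.007) for p in bx])[:,:2]
print(bx.tolist(),W.round(3).tolist(),[np.linalg.norm(W[i]-W[i-1]).round(3) for i in range(4)])
e=[W[1]-W[0],W[2]-W[1]];l=max(e,key=np.linalg.norm);l/=np.linalg.norm(l);l*=np.sign(l[1]);o=W.mean(0)-l*.0175;n=np.array([-l[1],l[0]])
print("o",o,"yaw",np.degrees(np.arctan2(l[1],l[0])))
for nm,im in(("top",P[205:275,200:285]),("side",cloud(pickle.load(open("side.pkl","rb")))[240:370,190:310])):
    Q=im.reshape(-1,3);q=Q[:,:2]-o;L=np.c_[q@l,q@n,Q[:,2]];L=L[(np.abs(L[:,1])<.035)&(L[:,0]>-.08)&(L[:,0]<.09)&(L[:,2]>.03)&(L[:,2]<.2)]
    off=(L[:,0]+.046+L[:,2]-.142)/2**.5
    k=np.abs(off)<.02;print(nm,np.percentile(off[k],[2,25,50,75,98]).round(4))
    w=L[(off>0)&(off<.012)]
    for lo in np.arange(.03,.14,.02):
        z=w[(w[:,2]>lo)&(w[:,2]<lo+.02)]
        if len(z)>3: print(round(lo,2),len(z),np.percentile(z[:,1],[5,95]).round(4))
E
```

```text
[[208.5800323486328, 228.0600128173828], [265.0000305175781, 220.00001525878906], [269.98004150390625, 254.86000061035156], [213.56002807617188, 262.91998291015625]] [[0.601, 0.298], [0.625, 0.149], [0.533, 0.133], [0.509, 0.281]] [np.float64(0.094), np.float64(0.151), np.float64(0.094), np.float64(0.15)]
o [0.56996295 0.19782471] yaw 99.0429905745496
top [-0.0164 -0.0138 -0.0119 -0.      0.0082]
0.03 65 [-0.0202  0.0208]
0.05 21 [-0.0214  0.0221]
0.07 28 [-0.0218  0.022 ]
0.09 25 [-0.0208  0.0215]
0.11 28 [-0.0205  0.0216]
side [-0.0157 -0.0121 -0.0095  0.0024  0.0093]
0.03 117 [-0.0211  0.0216]
0.05 87 [-0.0215  0.0223]
0.07 80 [-0.0221  0.0217]
0.09 79 [-0.0209  0.022 ]
0.11 61 [-0.0217  0.022 ]
```

Request:
jog_arm([
  [9.4,[0,5,0],0],
  [9.4,[0,10,0],0],
  [9.4,[0,14,0],0],
  [9.4,[0,16,0],0],
  [9.4,[0,17,0],0],
  [9.4,[0,17,0],0],
  [1.0,[0,17,0],0],
  [1.0,[0,17,0],0],
  [1.0,[0,17,0],0],
  [1.0,[0,17,0],0],
], grip_force=40)

```text
time_s: 3.1
ee_pos: [0.6186, -0.2552, 0.0241]
eef_rot: [-1.572, 0.001, 1.785]
force: [0.3, 0.1, -0.7]
grip_width: 0.0653
```

Request:
jog_arm([
  [1.0,[0,0,0],0],
  [1.0,[0,0,0],0],
  [1.0,[0,-3,0],0],
  [1.0,[0,-7,0],0],
  [1.0,[0,-12,0],0],
  [1.0,[0,-17,0],0],
  [1.0,[0,-21,0],0],
  [1.0,[0,-23,0],0],
  [1.0,[0,-23,0],0],
])

```text
time_s: 4.0
ee_pos: [0.6191, -0.2554, 0.2569]
eef_rot: [-1.575, 0.003, 1.785]
force: [0.3, -0.0, -0.3]
grip_width: 0.0099
```

Run:
```python
from h import *
a=optics.camera("top")["img"];b=optics.camera("side")["img"]
save("lift",np.hstack([cv2.resize(a[120:320,300:500],(400,400)),cv2.resize(b[80:280,250:450],(400,400))]))
```

```text
(no output)
```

View pics/lift.png

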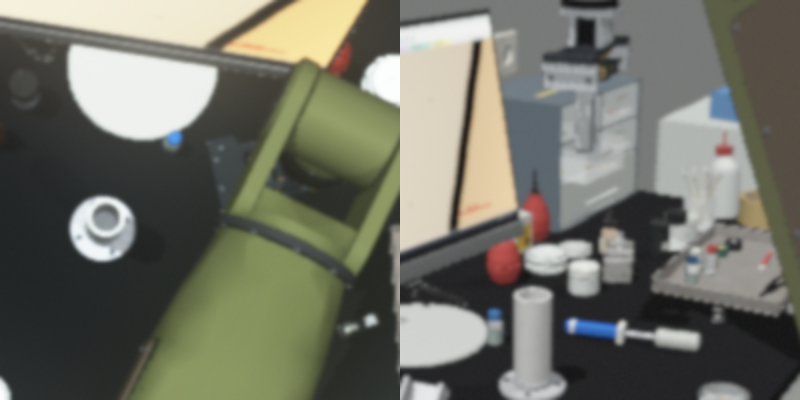

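Request:
jog_arm([
  [4.5,[0.35,5,0],0],
  [4.5,[0.35,10,0],0],
  [4.5,[0.35,15,0],0],
  [4.5,[0.35,19,0],-0.02],
  [4.5,[0.35,22,0],-0.02],
  [4.5,[0.35,23.4,0],-0.02],
  [4.5,[0.35,23.4,0],-0.02],
  [1.0,[0.35,23.4,0],-0.02],
  [1.0,[0.35,23.4,0],-0.02],
  [1.0,[0.35,23.4,0],-0.02],
], grip_force=40)

```text
time_s: 5.1
ee_pos: [0.6183, -0.252, 0.0209]
eef_rot: [-1.573, 0.001, 1.805]
force: [0.4, 0.1, -0.5]
grip_width: 0.0248
```

Request:
jog_arm([
  [1.0,[0,0,0],0],
  [1.0,[0,0,0],0],
  [1.0,[0,0,0],0],
  [1.0,[0,0,0],0],
])

```text
time_s: 5.5
ee_pos: [0.6176, -0.2517, 0.0194]
eef_rot: [-1.571, 0.0, 1.805]
force: [0.1, 0.3, 0.5]
grip_width: 0.0103
```

Run:
```python
from h import *
c=optics.camera("side");b=c["img"];P=cloud(c)
hsv=cv2.cvtColor(b,cv2.COLOR_RGB2HSV);m=cv2.inRange(hsv,(100,130,60),(130,255,255));m[:225]=0;m[265:]=0;m[:,:310]=0;m[:,400:]=0
Q=P[m>0];Q=Q[~np.isnan(Q[:,0])];print(len(Q),np.median(Q,0),np.percentile(Q,3,axis=0),np.percentile(Q,97,axis=0))
print(np.round(ctrl.get_obs()["ee_pos"],4),ctrl.get_obs()["grip_width"])
save("grasp",cv2.resize(b[170:290,290:450],(800,600)))
```

```text
167 [ 0.59659237 -0.25038282  0.01135709] [ 0.56715413 -0.30769601 -0.00298078] [ 0.64840416 -0.23717505  0.02113008]
[ 0.6176 -0.2517  0.0194] 0.01006145209848078
```

View pics/grasp.png

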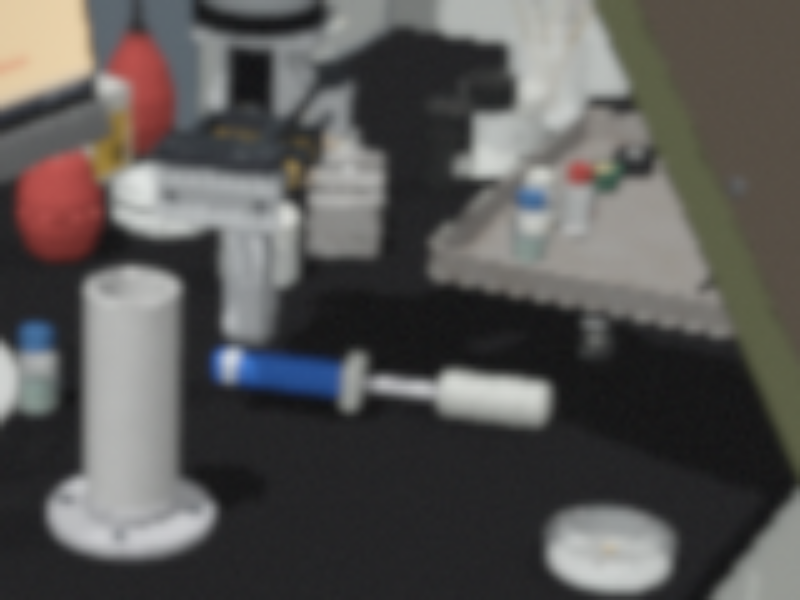

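Run:
```python
from h import *
c=optics.camera("side");P=cloud(c);K=c["camera_matrix"]
def proj(p):
    q=c["world_to_cam"]@np.r_[p,1];s=np.array([q[0],-q[1]])/-q[2];s=s*(1+c["k1"]*(s@s));return s*[K[0,0],K[1,1]]+[K[0,2],K[1,2]]
for p in([.6176,-.2517,.0194],[.6176,-.2517,0],[.5971,-.2566,.013],[.5917,-.0778,.13]): print(p,proj(np.array(p)))
for v in range(212,246,3): print(v,[(u,*P[v,u].round(3)) for u in (336,341,346)])
```

```text
[0.6176, -0.2517, 0.0194] [339.71795806 240.20377324]
[0.6176, -0.2517, 0] [339.54680987 246.3799369 ]
[0.5971, -0.2566, 0.013] [346.82036106 243.20865526]
[0.5917, -0.0778, 0.13] [316.55344132 226.18619283]
212 [(336, np.float64(0.59), np.float64(-0.175), np.float64(0.136)), (341, np.float64(0.578), np.float64(-0.179), np.float64(0.137)), (346, np.float64(0.682), np.float64(-0.41), np.float64(0.041))]
215 [(336, np.float64(0.59), np.float64(-0.174), np.float64(0.128)), (341, np.float64(0.576), np.float64(-0.176), np.float64(0.13)), (346, np.float64(0.671), np.float64(-0.389), np.float64(0.04))]
218 [(336, np.float64(0.621), np.float64(-0.232), np.float64(0.094)), (341, np.float64(0.608), np.float64(-0.237), np.float64(0.095)), (346, np.float64(nan), np.float64(nan), np.float64(nan))]
221 [(336, np.float64(0.622), np.float64(-0.235), np.float64(0.083)), (341, np.float64(0.606), np.float64(-0.235), np.float64(0.087)), (346, np.float64(0.671), np.float64(-0.391), np.float64(0.019))]
224 [(336, np.float64(0.619), np.float64(-0.23), np.float64(0.076)), (341, np.float64(0.605), np.float64
[... 788 characters left out ...]
6), np.float64(-0.236), np.float64(0.041)), (346, np.float64(nan), np.float64(nan), np.float64(nan))]
239 [(336, np.float64(0.654), np.float64(-0.297), np.float64(-0.002)), (341, np.float64(0.641), np.float64(-0.303), np.float64(-0.002)), (346, np.float64(0.629), np.float64(-0.313), np.float64(-0.003))]
242 [(336, np.float64(0.621), np.float64(-0.237), np.float64(0.019)), (341, np.float64(0.61), np.float64(-0.246), np.float64(0.018)), (346, np.float64(0.597), np.float64(-0.251), np.float64(0.019))]
245 [(336, np.float64(0.62), np.float64(-0.235), np.float64(0.01)), (341, np.float64(0.609), np.float64(-0.244), np.float64(0.01)), (346, np.float64(0.595), np.float64(-0.248), np.float64(0.011))]
```

Request:
jog_arm([
  [4.5,[0,0,0],0],
  [4.5,[0,0,0],0],
  [4.5,[0,0,0],0],
  [4.5,[0,0,0],0],
  [4.5,[0,0.7,0],0],
  [4.5,[0,1.4,0],0],
  [4.5,[0,2.1,0],0],
  [4.5,[0,2.8,0],0],
  [4.5,[0,2.8,0],0],
])

```text
time_s: 6.5
ee_pos: [0.617, -0.2514, -0.0102]
eef_rot: [-1.569, -0.001, 1.805]
force: [-0.5, 0.1, -0.0]
grip_width: 0.045
```

Run:
```python
from h import *
o=ctrl.get_obs();print({k:np.round(v,4) for k,v in o.items()})
c=optics.camera("side");P=cloud(c)
for v in range(200,250,3): print(v,[(u,*P[v,u].round(3).tolist()) for u in (331,336,341)])
```

```text
{'time_s': np.float64(6.5), 'qpos': array([-0.4419,  0.7685,  1.3108, -0.    ,  1.0643, -2.2469]), 'joint_vel': array([ 0.0007, -0.0173, -0.0132, -0.0005,  0.0133, -0.0013]), 'tau': array([-9.20000e-03, -7.31617e+01, -3.11557e+01, -5.20000e-02,
       -1.87400e-01, -7.00000e-04]), 'ee_pos': array([ 0.617 , -0.2514, -0.0102]), 'eef_rot': array([-1.5692e+00, -1.3000e-03,  1.8050e+00]), 'force': array([-0.4932,  0.1358, -0.0439]), 'moment': array([ 0.1128, -0.1268, -0.0139]), 'grip_width': np.float64(0.045)}
200 [(331, 0.832, -0.583, -0.001), (336, 0.625, -0.237, 0.144), (341, 0.611, -0.239, 0.146)]
203 [(331, 0.628, -0.216, 0.141), (336, 0.618, -0.224, 0.141), (341, 0.606, -0.231, 0.141)]
206 [(331, 0.623, -0.206, 0.137), (336, 0.618, -0.225, 0.131), (341, 0.606, -0.233, 0.131)]
209 [(331, 0.607, -0.178, 0.14), (336, 0.596, -0.185, 0.14), (341, 0.583, -0.188, 0.142)]
212 [(331, 0.6, -0.165, 0.137), (336, 0.587, -0.168, 0.139), (341, 0.572, -0.168, 0.142)]
215 [(331, 0.601, -0.167, 0.128), (336, 0.585, -0.165, 0.132), (341, 0.573, -0.17, 0.133)]
218 [(331, 0.602, -0.169, 0.119), (336, 0
[... 255 characters left out ...]
-0.0), (336, 0.61, -0.214, 0.075), (341, 0.622, -0.266, 0.054)]
230 [(331, 0.698, -0.344, -0.0), (336, 0.611, -0.216, 0.065), (341, 0.624, -0.269, 0.043)]
233 [(331, 0.685, -0.322, 0.001), (336, 0.609, -0.212, 0.059), (341, 0.624, -0.271, 0.033)]
236 [(331, 0.676, -0.305, -0.001), (336, 0.611, -0.216, 0.047), (341, 0.626, -0.274, 0.022)]
239 [(331, 0.664, -0.284, 0.0), (336, 0.607, -0.21, 0.041), (341, 0.622, -0.267, 0.016)]
242 [(331, 0.653, -0.265, 0.0), (336, 0.609, -0.214, 0.03), (341, 0.609, -0.244, 0.019)]
245 [(331, 0.642, -0.246, 0.001), (336, 0.61, -0.217, 0.02), (341, 0.608, -0.242, 0.011)]
248 [(331, 0.635, -0.232, -0.002), (336, 0.612, -0.22, 0.009), (341, 0.613, -0.253, -0.005)]
```

Request:
jog_arm([
  [1.0,[0,0,0],0],
  [1.0,[0,0,0],0],
  [1.0,[0,0,0],0],
  [1.0,[0,0,0],0],
  [1.0,[0,0,0],0],
  [1.0,[0,0,0],0],
], grip_force=40)

```text
time_s: 7.15
ee_pos: [0.6177, -0.2517, -0.0085]
eef_rot: [-1.571, 0.0, 1.805]
force: [0.3, 0.2, 0.5]
grip_width: 0.0155
```

Request:
jog_arm([
  [1.0,[0,-1,0],0],
  [1.0,[0,-4,0],0],
  [1.0,[0,-8,0],0],
  [1.0,[0,-13,0],0],
  [1.0,[0,-18,0],0],
  [1.0,[0,-23,0],0],
  [1.0,[0,-27,0],0],
  [1.0,[0,-29,0],0],
  [1.0,[0,-29,0],0],
])

```text
time_s: 8.05
ee_pos: [0.6181, -0.2519, 0.2854]
eef_rot: [-1.575, 0.004, 1.805]
force: [-0.5, -0.1, -0.4]
grip_width: 0.0154
```

```bash
cat > br.py <<'E'
from h import *
def brush(c,tcp,r=.2,show=True):
    """handle axis from blue points of a view near tcp"""
    P=cloud(c);hsv=cv2.cvtColor(c["img"],cv2.COLOR_RGB2HSV)
    m=cv2.inRange(hsv,(100,140,60),(130,255,255))
    k=(m>0)&(np.linalg.norm(P-tcp,axis=-1)<r);Q=P[k]
    if len(Q)<10: print("few",len(Q));return None
    q=np.median(Q,0);w=np.linalg.svd(Q-Q.mean(0))[2][0]
    print("blue",len(Q),q.round(3),"axis",w.round(3),np.percentile(Q,2,axis=0).round(3),np.percentile(Q,98,axis=0).round(3))
    return k
E
python3 - <<'E'
from br import *
o=ctrl.get_obs();p=o["ee_pos"]+[0,0,.035];print(p,o["force"],o["grip_width"])
c=optics.camera("side");brush(c,p);save("held",cv2.resize(c["img"][60:260,240:440],(600,600)))
E
```

```text
[ 0.61813269 -0.25189327  0.32042633] [-0.52312364 -0.09532647 -0.43406436] 0.015432719491788179
blue 70 [ 0.584 -0.251  0.307] axis [-0.962 -0.272 -0.031] [ 0.566 -0.258  0.302] [ 0.604 -0.244  0.312]
```

View pics/held.png

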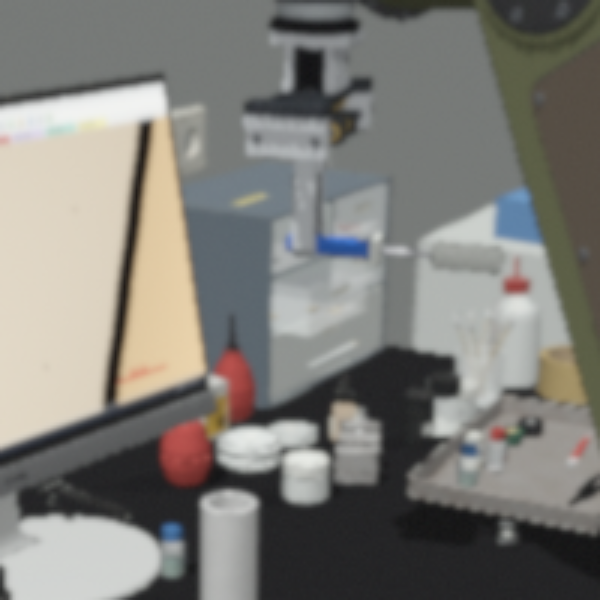

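Request:
jog_arm([
  [1.0,[0,2,0],0],
  [1.0,[0,4,0],0],
  [1.0,[0,6,0],0],
  [1.0,[0,6,0],0],
  [1.0,[0,6,0],0],
  [1.0,[0,6,0],0],
], grip_force=3)

```text
time_s: 8.7
ee_pos: [0.6178, -0.2518, 0.2222]
eef_rot: [-1.572, 0.001, 1.805]
force: [0.3, 0.1, 0.1]
grip_width: 0.0158
```

Run:
```python
from br import *
o=ctrl.get_obs();p=o["ee_pos"]+[0,0,.035];print(p,o["force"],o["grip_width"])
for n in("side","side"):
  c=optics.camera(n);brush(c,p,.1)
```

```text
[ 0.61779139 -0.25176744  0.25716234] [0.28134809 0.07918792 0.0740039 ] 0.015840088886092524
blue 69 [ 0.617 -0.243  0.209] axis [-0.032 -0.037 -0.999] [ 0.611 -0.249  0.189] [ 0.623 -0.239  0.228]
blue 69 [ 0.616 -0.242  0.21 ] axis [-0.01  -0.062 -0.998] [ 0.611 -0.248  0.189] [ 0.623 -0.238  0.229]
```

Run:
```python
from h import *
import pickle
for n in("top","side"):
    P=cloud(pickle.load(open(n+".pkl","rb")));Q=P[(P[...,2]>.14)&(P[...,0]>.3)&(P[...,0]<1)&(np.abs(P[...,1])<.45)]
    for y in np.arange(-.4,.45,.1):
        S=Q[np.abs(Q[:,1]-y)<.05]
        if len(S): print(n,round(y,1),len(S),"xmin",np.percentile(S[:,0],[0,3]).round(3),"z",S[:,2].min().round(3),S[:,2].max().round(3))
```

```text
top -0.4 100 xmin [0.796 0.802] z 0.227 0.427
top -0.3 3737 xmin [0.777 0.786] z 0.14 0.428
top -0.2 3731 xmin [0.792 0.8  ] z 0.14 0.428
top -0.1 3700 xmin [0.806 0.815] z 0.14 0.429
top -0.0 3668 xmin [0.821 0.831] z 0.14 0.427
top 0.1 3637 xmin [0.836 0.846] z 0.14 0.428
top 0.2 1726 xmin [0.852 0.858] z 0.14 0.428
top 0.3 6392 xmin [0.664 0.668] z 0.14 0.295
top 0.4 1532 xmin [0.668 0.669] z 0.142 0.295
side -0.4 12 xmin [0.809 0.81 ] z 0.284 0.419
side -0.3 2342 xmin [0.778 0.786] z 0.14 0.422
side -0.2 2816 xmin [0.787 0.799] z 0.14 0.423
side -0.1 3302 xmin [0.805 0.815] z 0.14 0.422
side -0.0 3917 xmin [0.82 0.83] z 0.14 0.424
side 0.1 3925 xmin [0.835 0.844] z 0.14 0.424
side 0.2 1146 xmin [0.864 0.87 ] z 0.218 0.424
side 0.3 2645 xmin [0.663 0.665] z 0.14 0.292
side 0.4 3548 xmin [0.665 0.668] z 0.14 0.291
```

Request:
jog_arm([
  [1.0,[0,0,0],0],
  [1.0,[0,-4,0],0],
  [1.0,[0,-8,0],0],
  [1.0,[0,-12,0],0.1],
  [1.0,[3,-12,0],0.25],
  [1.0,[7,-12,-1],0.4],
  [1.0,[11,-12,-1.5],0.55],
  [1.0,[15,-12,-2],0.7],
  [1.0,[19,-12,-2.5],0.85],
  [1.0,[23,-12,-3],1.0],
], grip_force=30)

```text
time_s: 9.8
ee_pos: [0.593, -0.0194, 0.3418]
eef_rot: [-1.571, -0.0, 0.799]
force: [0.3, 0.3, -0.3]
grip_width: 0.0156
```

Request:
jog_arm([
  [1.0,[2.5,0,3],0.12],
  [1.0,[5,0,6],0.24],
  [1.0,[7.5,0,9],0.36],
  [1.0,[10,0,12],0.48],
  [1.0,[12.5,0,15],0.6],
  [1.0,[15,0,18],0.647],
  [1.0,[16.2,0,19.5],0.647],
  [1.0,[16.5,0,19.9],0.647],
  [1.0,[16.5,0,19.9],0.647],
])

```text
time_s: 10.7
ee_pos: [0.5643, 0.2359, 0.3415]
eef_rot: [-1.571, -0.0, 0.159]
force: [0.3, -0.6, -1.4]
grip_width: 0.016
```

Run:
```python
from br import *
o=ctrl.get_obs();p=o["ee_pos"]+[0,0,.035];print(o["ee_pos"],o["eef_rot"],o["force"])
c=optics.camera("side");brush(c,p,.12)
c=optics.camera("side");brush(c,p,.12)
P=cloud(c);Q=P[(np.linalg.norm(P[...,:2]-p[:2],axis=-1)<.04)&(P[...,2]>.13)&(P[...,2]<.3)];print("lowest",np.percentile(Q[:,2],[0,2]),Q[Q[:,2]<np.nanmin(Q[:,2])+.04].mean(0))
```

```text
[0.56429281 0.23591316 0.3414717 ] [-1.57091016e+00 -2.01509889e-04  1.58991692e-01] [ 0.30328852 -0.61995511 -1.395637  ]
blue 206 [0.562 0.242 0.335] axis [-0.123  0.031 -0.992] [0.556 0.236 0.307] [0.572 0.245 0.376]
blue 194 [0.562 0.241 0.336] axis [-0.119  0.037 -0.992] [0.556 0.235 0.307] [0.571 0.244 0.376]
lowest [0.19122055 0.1927032 ] [0.55920634 0.24843695 0.21119098]
```

Request:
jog_arm([
  [1.0,[0,4,0],0],
  [1.0,[0,8,0],0],
  [1.0,[0,11,0],0],
  [1.0,[0,12.5,0],0],
  [1.0,[0,13.3,0],0],
  [1.0,[0,13.3,0],0],
])

```text
time_s: 11.4
ee_pos: [0.5645, 0.235, 0.208]
eef_rot: [-1.571, 0.001, 0.157]
force: [-0.3, -0.1, -0.2]
grip_width: 0.0156
```

Request:
jog_arm([
  [1.0,[0,0,0],0],
  [1.0,[0,0.5,0],0],
  [1.0,[0,1.0,0],0],
  [1.0,[0,1.2,-0.5],0],
  [1.0,[0,1.5,-1],0],
  [1.0,[0,1.9,-1.5],0],
  [1.0,[0,2.2,-2],0],
  [1.0,[0,2.6,-2.6],0],
  [1.0,[0,3.0,-3.2],0],
  [1.0,[0,3.4,-3.8],0],
], grip_force=3)

```text
time_s: 12.4
ee_pos: [0.5706, 0.1977, 0.1743]
eef_rot: [-1.571, -0.001, 0.158]
force: [0.0, -1.3, 3.6]
grip_width: 0.0159
```

Run:
```python
from br import *
o=ctrl.get_obs();p=o["ee_pos"]+[0,0,.02];print(o["ee_pos"],o["eef_rot"],o["force"])
l=np.array([-.157,.9876]);d=p[:2]-[.57,.1978];print("X",d@l)
c=optics.camera("side");brush(c,p,.12)
save("push",cv2.resize(c["img"][180:360,160:340],(600,600)))
```

```text
[0.57058493 0.19765511 0.17433405] [-1.57095726e+00 -6.09222556e-04  1.57841784e-01] [ 0.03335194 -1.28814406  3.62393315]
X -0.00023492201340325912
blue 178 [0.566 0.21  0.169] axis [-0.132  0.299 -0.945] [0.561 0.2   0.148] [0.576 0.221 0.2  ]
```

Request:
jog_arm([
  [1.0,[0,0.2,-0.6],0],
  [1.0,[0,0.5,-1.2],0],
  [1.0,[0,0.9,-1.8],0],
  [1.0,[0,1.2,-2.4],0],
  [1.0,[0,1.6,-3.0],0],
  [1.0,[0,2.1,-3.7],0],
  [1.0,[0,2.6,-4.4],0],
  [1.0,[0,3.3,-5.2],0],
  [1.0,[0,4.0,-6.0],0],
  [1.0,[0,4.0,-6.0],0],
])

```text
time_s: 13.45
ee_pos: [0.5795, 0.138, 0.1331]
eef_rot: [-1.571, 0.002, 0.157]
force: [0.2, -0.1, -0.2]
grip_width: 0.0158
```

Run:
```python
from br import *
o=ctrl.get_obs();p=o["ee_pos"]+[0,0,.02];print(o["ee_pos"],o["eef_rot"],o["force"])
l=np.array([-.157,.9876]);d=p[:2]-[.57,.1978];print("X",d@l)
c=optics.camera("side");brush(c,p,.12)
save("push",cv2.resize(c["img"][180:360,160:340],(600,600)))
```

```text
[0.5794783  0.13795026 0.1330591 ] [-1.57095838  0.00181233  0.15702889] [ 0.23438724 -0.11364886 -0.15223686]
X -0.060595694599470416
blue 161 [0.574 0.161 0.138] axis [-0.225  0.721 -0.656] [0.566 0.139 0.124] [0.586 0.18  0.159]
```

View pics/push.png

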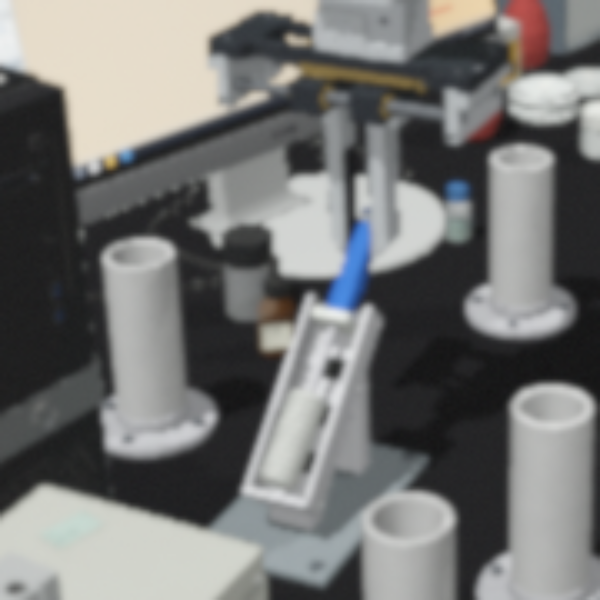

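Request:
jog_arm([
  [4,[0,0,0],0],
  [4,[0,0,0],0],
  [4,[0,0,0],0],
  [4,[0,0,0],0],
  [4,[0,0,0],0],
  [4,[0,0,0],0],
  [4,[0,0,0],0],
  [4,[0,0,0],0],
])

```text
time_s: 14.3
ee_pos: [0.5798, 0.1391, 0.1344]
eef_rot: [-1.571, -0.0, 0.158]
force: [-0.1, 0.6, -0.5]
grip_width: 0.0399
```

Run:
```python
from br import *
o=ctrl.get_obs();p=o["ee_pos"]+[0,0,.02];print(o["ee_pos"],o["force"],o["grip_width"])
c=optics.camera("side");brush(c,p,.12);P=cloud(c)
l=np.array([-.157,.9876]);q=P[...,:2]-[.57,.1978];L=np.stack([q@l,q@np.array([-l[1],l[0]]),P[...,2]],-1)
s=(L[...,0]+.046-(L[...,2]-.142))/2**.5;h=(L[...,0]+.046+L[...,2]-.142)/2**.5
k=(np.abs(L[...,1])<.013)&(h>.006)&(h<.02)&(s>-.06)&(s<.17)
for a in np.arange(-.06,.17,.01):
    z=k&(s>=a)&(s<a+.01); print(round(a,2),z.sum(),h[z].max().round(4) if z.any() else "",np.median(L[z][:,1]).round(4) if z.any() else "")
```

```text
[0.57977183 0.13909426 0.13436471] [-0.10994926  0.56324367 -0.50721869] 0.039909036991252166
blue 168 [0.573 0.164 0.138] axis [-0.072  0.707 -0.703] [0.566 0.142 0.122] [0.581 0.18  0.16 ]
-0.06 0  
-0.05 0  
-0.04 5 0.0078 -0.0
-0.03 13 0.0098 0.0012
-0.02 17 0.011 -0.001
-0.01 18 0.01 0.0003
0.0 24 0.0116 0.0013
0.01 25 0.012 0.0013
0.02 27 0.0114 0.0001
0.03 27 0.0156 -0.0006
0.04 44 0.0179 0.0018
0.05 2 0.0066 0.0018
0.06 0  
0.07 2 0.0091 -0.0
0.08 8 0.0096 -0.0004
0.09 31 0.0176 0.0013
0.1 54 0.0198 0.002
0.11 51 0.0185 0.0033
0.12 53 0.019 0.0025
0.13 57 0.0198 0.003
0.14 58 0.0194 0.0033
0.15 46 0.0157 -0.0002
0.16 0
```

Request:
jog_arm([
  [1,[0,0,0],0],
  [1,[0,0,0],0],
  [1,[0,0,0],0],
  [1,[0,0,0],0],
  [1,[0,0,0],0],
  [1,[0,0,0],0],
  [1,[0,0,0],0],
], grip_force=3)

```text
time_s: 15.05
ee_pos: [0.5798, 0.1391, 0.1343]
eef_rot: [-1.571, 0.0, 0.158]
force: [1.2, 0.1, 0.7]
grip_width: 0.0161
```

Request:
jog_arm([
  [1,[0,-1.0,1],0],
  [1,[0,-2.0,2],0],
  [1,[0,-3,3],0],
  [1,[0,-4,4],0],
  [1,[0,-5,5],0],
  [1,[0,-6,6],0],
  [1,[0,-7,7],0],
  [1,[0,-8.2,8],0],
  [1,[0,-9.5,9],0],
  [1,[0,-11,10],0],
])

```text
time_s: 16.05
ee_pos: [0.5638, 0.2386, 0.2453]
eef_rot: [-1.571, 0.0, 0.158]
force: [-0.0, 0.0, -1.1]
grip_width: 0.016
```

Request:
jog_arm([
  [1,[0,-3,0],0],
  [1,[0,-6,0],0],
  [1,[0,-9,0],0],
  [1,[0,-11,0],0],
  [1,[0,-11,0],0],
  [1,[0,-11,0],0],
  [1,[0,-11,0],0],
  [1,[0,-11,0],0],
])

```text
time_s: 16.85
ee_pos: [0.5638, 0.2378, 0.3531]
eef_rot: [-1.571, 0.002, 0.158]
force: [-0.3, 0.8, -0.2]
grip_width: 0.0162
```

Run:
```python
from br import *
o=ctrl.get_obs();p=o["ee_pos"]+[0,0,.035];print(o["ee_pos"],o["eef_rot"],o["force"],o["grip_width"])
for _ in range(2):
  c=optics.camera("side");brush(c,p,.12)
  P=cloud(c);Q=P[(np.linalg.norm(P[...,:2]-p[:2],axis=-1)<.05)&(P[...,2]>.13)&(P[...,2]<.42)];z0=np.nanmin(Q[:,2])
  print("tip z",z0)
  for a in(0,.02,.04): H=Q[(Q[:,2]>z0+a)&(Q[:,2]<z0+a+.02)];print(np.percentile(H,5,axis=0).round(4),np.percentile(H,95,axis=0).round(4))
```

```text
[0.56381563 0.23784606 0.35310734] [-1.57112307  0.00197972  0.15803156] [-0.29416294  0.78132843 -0.21127341] 0.016164686361162642
blue 209 [0.559 0.257 0.356] axis [-0.204  0.574 -0.793] [0.552 0.241 0.335] [0.57  0.273 0.379]
tip z 0.30542779724653696
[0.5463 0.2651 0.3106] [0.5646 0.2863 0.3247]
[0.5456 0.2589 0.327 ] [0.565  0.2855 0.3436]
[0.5529 0.2445 0.3459] [0.5674 0.2654 0.3646]
blue 212 [0.558 0.257 0.356] axis [-0.2    0.567 -0.799] [0.552 0.241 0.335] [0.57  0.273 0.379]
tip z 0.305752194228848
[0.5463 0.2655 0.3099] [0.5634 0.286  0.3249]
[0.5462 0.2591 0.3275] [0.5659 0.2847 0.3448]
[0.5532 0.2443 0.347 ] [0.5673 0.2657 0.3647]
```

Request:
jog_arm([
  [1,[0,0,-0.5],0],
  [1,[0,0,-1.5],0],
  [1,[0,0,-3],0],
  [1,[0,0,-5],0],
  [1,[0,0,-8],0],
  [1,[0,0,-12],0],
  [1,[0,0,-17],0],
  [1,[0,0,-22],0],
  [1,[0,0,-22],0],
  [1,[0,0,-22],0],
])

```text
time_s: 17.95
ee_pos: [0.5986, 0.0186, 0.3543]
eef_rot: [-1.571, 0.0, 0.155]
force: [0.3, -0.1, -0.9]
grip_width: 0.0158
```

```bash
cat > ck.py <<'E'
from br import *
o=ctrl.get_obs();p=o["ee_pos"]+[0,0,.02];print(o["ee_pos"].round(4),o["eef_rot"].round(3),o["force"].round(2),o["grip_width"])
c=optics.camera("side");brush(c,p,.12)
E
python3 ck.py
```

```text
[0.5986 0.0186 0.3543] [-1.571  0.     0.155] [ 0.34 -0.15 -0.85] 0.0157579789952669
blue 127 [0.595 0.032 0.354] axis [-0.141  0.328 -0.934] [0.589 0.022 0.328] [0.604 0.042 0.379]
```

Request:
jog_arm([
  [1,[-0.3,0,-0.3],0],
  [1,[-0.8,0,-1.0],0],
  [1,[-1.4,0,-2.2],0],
  [1,[-1.9,0,-4.5],0],
  [1,[-2.1,0,-9.4],0],
  [1,[-2.1,0,-9.4],0],
  [1,[-2.1,0,-9.4],0],
])

```text
time_s: 18.7
ee_pos: [0.5924, -0.0767, 0.3543]
eef_rot: [-1.571, 0.0, 0.156]
force: [0.9, 0.8, 0.1]
grip_width: 0.0158
```

```bash
python3 ck.py
```

```text
[ 0.5924 -0.0767  0.3543] [-1.571  0.     0.156] [0.95 0.76 0.12] 0.015817664492103232
blue 165 [ 0.59  -0.07   0.348] axis [-0.1    0.098 -0.99 ] [ 0.584 -0.078  0.323] [ 0.599 -0.064  0.378]
```

Request:
jog_arm([
  [1,[0,0,0.8],0],
  [1,[0,0,1.6],0],
  [1,[0,0,2.4],0],
  [1,[0,0,3.0],0],
  [1,[0,0,3.2],0],
  [1,[0,0,2.9],0],
  [1,[0,0,2.2],0],
  [1,[0,0,0.8],0],
  [1,[0,0,-2.2],0],
  [1,[0,0,-2.2],0],
])

```text
time_s: 19.75
ee_pos: [0.5963, -0.1011, 0.3537]
eef_rot: [-1.571, 0.001, 0.155]
force: [-0.4, 0.3, -0.9]
grip_width: 0.0157
```

```bash
python3 ck.py
python3 - <<'E'
from h import *
p=ctrl.get_obs()["ee_pos"]
for n in("side","top"):
    P=cloud(optics.camera(n));Q=P[(np.linalg.norm(P[...,:2]-p[:2],axis=-1)<.06)&(P[...,2]>.16)&(P[...,2]<.3)]
    if len(Q)<5: print(n,len(Q));continue
    print(n,"tip z",np.nanmin(Q[:,2]))
    for a in(.2,.22,.24):
        H=Q[(Q[:,2]>a)&(Q[:,2]<a+.02)]
        if len(H)>4: print(len(H),np.percentile(H,3,axis=0).round(4),np.percentile(H,97,axis=0).round(4))
E
```

```text
[ 0.5963 -0.1011  0.3537] [-1.571e+00  1.000e-03  1.550e-01] [-0.42  0.31 -0.94] 0.01570214438440191
blue 156 [ 0.595 -0.096  0.347] axis [-0.088  0.081 -0.993] [ 0.588 -0.105  0.323] [ 0.602 -0.09   0.39 ]
side tip z 0.20517623606044316
54 [ 0.5834 -0.0905  0.2057] [ 0.6037 -0.0743  0.2198]
79 [ 0.5829 -0.0913  0.2209] [ 0.6041 -0.0754  0.2393]
80 [ 0.5835 -0.0956  0.2408] [ 0.6026 -0.077   0.2587]
top tip z 0.20422970301246735
13 [ 0.5819 -0.0891  0.2053] [ 0.5993 -0.0763  0.2182]
13 [ 0.5826 -0.0862  0.2212] [ 0.5949 -0.078   0.235 ]
7 [ 0.583  -0.0862  0.2413] [ 0.5896 -0.0801  0.2549]
```

Request:
jog_arm([
  [1,[-0.05,0.5,0.3],0],
  [1,[-0.1,1.5,0.6],0],
  [1,[-0.17,2.5,0.9],0],
  [1,[-0.17,3.5,1.1],0],
  [1,[-0.17,4.5,1.1],0],
  [1,[-0.17,5.2,1.1],0],
  [1,[-0.17,5.7,1.1],0],
  [1,[-0.17,6.0,1.1],0],
  [1,[-0.17,6.0,1.1],0],
])

```text
time_s: 20.8
ee_pos: [0.5927, -0.0868, 0.2941]
eef_rot: [-1.571, 0.0, 0.158]
force: [0.1, -0.1, 0.0]
grip_width: 0.0157
```

```bash
python3 ck.py
python3 - <<'E'
from h import *
c=optics.camera("side");P=cloud(c);n=np.array([-.555,.832,0])
k=(np.abs(P[...,0]-.592)<.05)&(np.abs(P[...,1]+.08)<.05)
for lo,hi in((.09,.11),(.11,.125),(.15,.165),(.165,.18)):
    m=k&(P[...,2]>lo)&(P[...,2]<hi);u=np.nonzero(m)[1]
    Q=P[m];print(lo,m.sum(),"cols",np.percentile(u,[1,99]),"med",np.median(Q,0).round(4),"front depth",np.percentile(Q@n,90).round(4))
save("over",cv2.resize(c["img"][160:280,260:380],(600,600)))
E
```

```text
[ 0.5927 -0.0868  0.2941] [-1.571  0.     0.158] [ 0.09 -0.11  0.02] 0.01574459063357147
blue 147 [ 0.591 -0.082  0.287] axis [-0.087  0.066 -0.994] [ 0.585 -0.091  0.263] [ 0.598 -0.075  0.33 ]
0.09 133 cols [307. 324.] med [ 0.5806 -0.0569  0.0997] front depth -0.3677
0.11 154 cols [307. 325.] med [ 0.589  -0.0629  0.1189] front depth -0.3686
0.15 55 cols [312. 321.] med [ 0.5852 -0.0664  0.1573] front depth -0.3771
0.165 58 cols [312. 321.] med [ 0.5868 -0.0683  0.1721] front depth -0.3793
```

View pics/over.png

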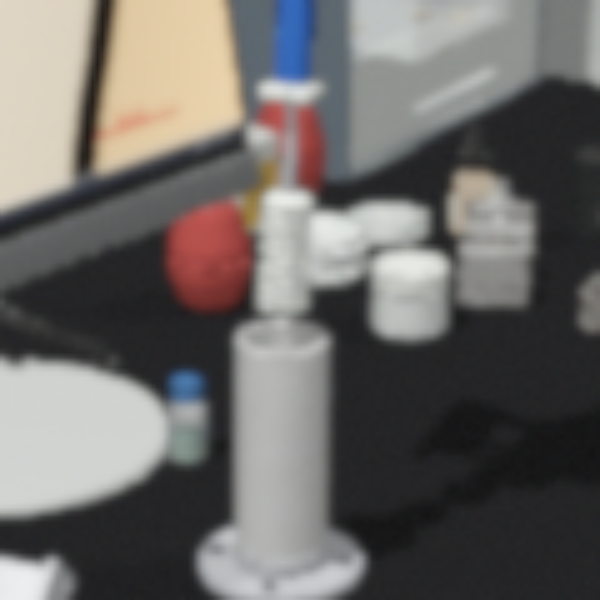

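Request:
jog_arm([
  [1,[0,0.6,0],0],
  [1,[0,1.3,0],0],
  [1,[0,2.0,0],0],
  [1,[0,2.7,0.1],0],
  [1,[0,3.4,0.3],0],
  [1,[0,4.1,0.5],0],
  [1,[0,4.7,0.7],0],
  [1,[0,5.3,0.9],0],
  [1,[0,5.8,1.1],0],
  [1,[0,5.8,1.1],0],
])

```text
time_s: 21.9
ee_pos: [0.5908, -0.0755, 0.2356]
eef_rot: [-1.57, 0.001, 0.158]
force: [-0.7, 0.4, -0.7]
grip_width: 0.0158
```

```bash
python3 ck.py
```

```text
[ 0.5908 -0.0755  0.2356] [-1.57e+00  1.00e-03  1.58e-01] [-0.73  0.42 -0.74] 0.015811648146492954
blue 112 [ 0.588 -0.071  0.229] axis [-0.078  0.019 -0.997] [ 0.583 -0.078  0.203] [ 0.596 -0.067  0.273]
```

Request:
jog_arm([
  [1,[0,0,0],0],
  [1,[0,0,0],0],
  [1,[0,0.7,0],0],
  [1,[0,1.3,0],0],
  [1,[0,1.3,0],0],
], grip_force=40)

```text
time_s: 22.45
ee_pos: [0.5906, -0.0758, 0.222]
eef_rot: [-1.57, 0.002, 0.158]
force: [0.9, -0.5, -0.7]
grip_width: 0.0155
```

Request:
jog_arm([
  [1,[0,0.4,0],0],
  [1,[0,0.6,0],0],
  [1,[0,0.6,0],0],
])

```text
time_s: 22.75
ee_pos: [0.5909, -0.0758, 0.217]
eef_rot: [-1.571, 0.0, 0.158]
force: [0.4, 0.1, -0.3]
grip_width: 0.0157
```

Tip about 68 mm up, no contact yet. Continue.

Request:
jog_arm([
  [1,[0,0.3,0],0],
  [1,[0,0.6,0],0],
  [1,[0,0.6,0],0],
])

```text
time_s: 23.05
ee_pos: [0.5909, -0.0758, 0.2108]
eef_rot: [-1.571, 0.001, 0.158]
force: [-0.2, -0.6, -1.4]
grip_width: 0.0155
```

Request:
jog_arm([
  [1,[0,0.3,0],0],
  [1,[0,0.6,0],0],
  [1,[0,0.6,0],0],
])

```text
time_s: 23.35
ee_pos: [0.5908, -0.0758, 0.2048]
eef_rot: [-1.571, 0.001, 0.158]
force: [-0.6, -0.4, -0.8]
grip_width: 0.0155
```

Request:
jog_arm([
  [1,[0,0.3,0],0],
  [1,[0,0.6,0],0],
  [1,[0,0.6,0],0],
])

```text
time_s: 23.65
ee_pos: [0.5911, -0.0758, 0.1994]
eef_rot: [-1.571, -0.0, 0.158]
force: [-0.8, -1.0, 3.8]
grip_width: 0.016
```

Request:
jog_arm([
  [1,[0,0.15,0],0],
  [1,[0,0.25,0],0],
  [1,[0,0.25,0],0],
  [1,[0,0.25,0],0],
])

```text
time_s: 24.05
ee_pos: [0.5912, -0.0758, 0.1972]
eef_rot: [-1.571, -0.001, 0.158]
force: [-1.1, -0.0, 5.7]
grip_width: 0.0158
```

Run:
```python
from br import *
F=[];Z=[]
for i in range(6):
    c=optics.camera("side");o=ctrl.get_obs();F.append(o["force"]);Z.append(o["ee_pos"][2])
print(np.array(F).round(2),np.mean(F,0),Z);brush(c,o["ee_pos"]+[0,0,.02],.12)
```

```text
[[ 0.18  0.98  6.09]
 [ 0.44 -0.31  5.99]
 [ 0.25 -0.49  4.47]
 [-0.63 -0.32  4.16]
 [ 0.08  0.15  5.33]
 [ 0.57 -1.07  5.53]] [ 0.14689386 -0.17824927  5.25980825] [np.float64(0.1972245153856667), np.float64(0.1972187710657352), np.float64(0.19725550524044683), np.float64(0.19721367114841376), np.float64(0.19720927574191005), np.float64(0.19724207773546712)]
blue 102 [ 0.59  -0.072  0.192] axis [-0.059  0.047 -0.997] [ 0.584 -0.077  0.166] [ 0.596 -0.068  0.234]
```

Request:
jog_arm([
  [1,[0,0.1,0],0],
  [1,[0,0.1,0],0],
  [1,[0,0.1,0],0],
  [1,[0,-1,0],0],
  [1,[0,-3,0],0],
  [1,[0,-5,0],0],
  [1,[0,-6.4,0],0],
  [1,[0,-6.4,0],0],
  [1,[0,-6.4,0],0],
  [1,[0,-6.4,0],0],
])

```text
time_s: 25.35
ee_pos: [0.5907, -0.0758, 0.2596]
eef_rot: [-1.57, 0.002, 0.158]
force: [-0.0, 0.3, -1.2]
grip_width: 0.0156
```

```bash
python3 ck.py
```

```text
[ 0.5907 -0.0758  0.2596] [-1.57   0.002  0.158] [-0.01  0.31 -1.24] 0.015606113745068153
blue 115 [ 0.588 -0.072  0.257] axis [-0.135  0.044 -0.99 ] [ 0.582 -0.08   0.228] [ 0.598 -0.067  0.297]
```

Request:
jog_arm([
  [1,[0,1.5,0],0],
  [1,[0,3,0],0],
  [1,[0,4.5,0],0],
  [1,[0,5.6,0],0],
  [1,[0,6.2,0],0],
  [1,[0,6.5,0],0],
  [1,[0,6.5,0],0],
  [1,[0,6.5,0],0],
  [1,[0,6.5,0],0],
])

```text
time_s: 26.3
ee_pos: [0.5911, -0.0759, 0.1969]
eef_rot: [-1.571, -0.001, 0.158]
force: [-2.5, -1.2, 5.9]
grip_width: 0.0155
```

Run:
```python
from br import *
F=[]
for i in range(4):
    c=optics.camera("side");o=ctrl.get_obs();F.append(o["force"][2])
print(np.round(F,2),np.mean(F),o["ee_pos"]);brush(c,o["ee_pos"]+[0,0,.02],.12)
```

```text
[5.38 5.67 5.73 4.78] 5.390342141500317 [ 0.59110707 -0.07587275  0.19689059]
blue 99 [ 0.589 -0.072  0.193] axis [-0.078  0.039 -0.996] [ 0.583 -0.078  0.166] [ 0.596 -0.068  0.233]
```

Request:
jog_arm([
  [1,[0,0.1,0],0],
  [1,[0,0.1,0],0],
  [1,[0,-1,0],0],
  [1,[0,-3,0],0],
  [1,[0,-5,0],0],
  [1,[0,-6.4,0],0],
  [1,[0,-6.4,0],0],
  [1,[0,-6.4,0],0],
  [1,[0,-6.4,0],0],
])

```text
time_s: 27.4
ee_pos: [0.5907, -0.0758, 0.2587]
eef_rot: [-1.57, 0.002, 0.158]
force: [0.5, 0.4, -0.4]
grip_width: 0.0159
```

Request:
jog_arm([
  [1,[0,1.5,0],0],
  [1,[0,3,0],0],
  [1,[0,4.5,0],0],
  [1,[0,5.6,0],0],
  [1,[0,6.2,0],0],
  [1,[0,6.5,0],0],
  [1,[0,6.5,0],0],
  [1,[0,6.5,0],0],
  [1,[0,6.5,0],0],
])

```text
time_s: 28.3
ee_pos: [0.5911, -0.0759, 0.1958]
eef_rot: [-1.571, -0.001, 0.158]
force: [-2.8, -0.1, 6.6]
grip_width: 0.0154
```

Run:
```python
from br import *
F=[]
for i in range(4):
    c=optics.camera("side");o=ctrl.get_obs();F.append(o["force"][2])
print(np.round(F,2),np.mean(F),o["ee_pos"]);brush(c,o["ee_pos"]+[0,0,.02],.12)
```

```text
[7.11 6.14 6.49 6.74] 6.619859005996885 [ 0.59108378 -0.0758894   0.19587364]
blue 99 [ 0.589 -0.072  0.194] axis [-0.053  0.007 -0.999] [ 0.583 -0.077  0.164] [ 0.596 -0.068  0.233]
```

Request:
jog_arm([
  [1,[0,-2,0],0],
  [1,[0,-4,0],0],
  [1,[0,-6,0],0],
  [1,[0,-8,0],0],
  [1,[0,-10,0],0],
  [1,[0,-13,0],0],
  [1,[0,-15,0],0],
  [1,[0,-15.8,0],0],
  [1,[0,-15.8,0],0],
])

```text
time_s: 29.4
ee_pos: [0.5912, -0.0758, 0.3534]
eef_rot: [-1.571, -0.001, 0.158]
force: [0.4, 0.4, -1.3]
grip_width: 0.0158
```

Request:
jog_arm([
  [1,[0.2,0,2],0],
  [1,[0.5,0,6],0],
  [1,[0.8,0,10],0],
  [1,[1.1,0,14],0],
  [1,[1.4,0,18],0],
  [1,[1.7,0,22],0],
  [1,[2,0,26],0],
  [1,[2.2,0,29.5],0],
  [1,[2.2,0,31.4],0],
  [1,[2.2,0,31.4],0],
])

```text
time_s: 30.4
ee_pos: [0.5626, 0.2399, 0.3509]
eef_rot: [-1.571, 0.003, 0.161]
force: [-0.2, -0.3, -0.4]
grip_width: 0.0156
```

```bash
python3 ck.py;  python3 - <<'E'
from h import *
p=ctrl.get_obs()["ee_pos"]
for n in("side",):
    P=cloud(optics.camera(n));Q=P[(np.linalg.norm(P[...,:2]-p[:2],axis=-1)<.06)&(P[...,2]>.16)&(P[...,2]<.3)]
    print(n,"tip z",np.nanmin(Q[:,2]))
    for a in(.2,.22,.24):
        H=Q[(Q[:,2]>a)&(Q[:,2]<a+.02)]
        if len(H)>4: print(len(H),np.percentile(H,3,axis=0).round(4),np.percentile(H,97,axis=0).round(4))
E
```

```text
[0.5626 0.2399 0.3509] [-1.571  0.003  0.161] [-0.17 -0.26 -0.45] 0.01559593945770267
blue 181 [0.56  0.244 0.344] axis [-0.105  0.012 -0.994] [0.554 0.238 0.318] [0.569 0.247 0.387]
side tip z 0.20212649255287735
113 [0.5503 0.2363 0.2035] [0.57   0.2546 0.2195]
128 [0.5503 0.2359 0.2213] [0.5704 0.2541 0.2386]
150 [0.551  0.2337 0.2406] [0.5704 0.2531 0.2597]
```

Request:
jog_arm([
  [1.0,[0,4,0],0],
  [1.0,[0,8,0],0],
  [1.0,[0,11.5,-0.2],0],
  [1.0,[0,13.4,-0.4],0],
  [1.0,[0,14.3,-0.4],0],
  [1.0,[0,14.3,-0.4],0],
  [1.0,[0,14.3,-0.4],0],
])

```text
time_s: 31.2
ee_pos: [0.5645, 0.2335, 0.211]
eef_rot: [-1.571, -0.002, 0.157]
force: [-1.2, -0.1, -0.7]
grip_width: 0.0154
```

Request:
jog_arm([
  [1.0,[0,0,0],0],
  [1.0,[0,0.5,0],0],
  [1.0,[0,1.0,0],0],
  [1.0,[0,1.2,-0.5],0],
  [1.0,[0,1.5,-1],0],
  [1.0,[0,1.9,-1.5],0],
  [1.0,[0,2.2,-2],0],
  [1.0,[0,2.6,-2.6],0],
  [1.0,[0,3.0,-3.2],0],
  [1.0,[0,3.4,-3.8],0],
], grip_force=3)

```text
time_s: 32.2
ee_pos: [0.5701, 0.1956, 0.1757]
eef_rot: [-1.571, -0.0, 0.158]
force: [-0.8, -0.9, 3.5]
grip_width: 0.0159
```

```bash
python3 ck.py
```

```text
[0.5701 0.1956 0.1757] [-1.571 -0.     0.158] [-0.76 -0.92  3.46] 0.015852475953025316
blue 185 [0.566 0.209 0.169] axis [-0.142  0.314 -0.939] [0.559 0.199 0.147] [0.576 0.22  0.199]
```

Same as the first placing; X is 2 mm further back, so 58 mm more.

Request:
jog_arm([
  [1.0,[0,0.2,-0.6],0],
  [1.0,[0,0.5,-1.2],0],
  [1.0,[0,0.9,-1.8],0],
  [1.0,[0,1.2,-2.4],0],
  [1.0,[0,1.6,-3.0],0],
  [1.0,[0,2.1,-3.7],0],
  [1.0,[0,2.6,-4.4],0],
  [1.0,[0,3.3,-5.1],0],
  [1.0,[0,4.0,-5.8],0],
  [1.0,[0,4.0,-5.8],0],
])

```text
time_s: 33.25
ee_pos: [0.5788, 0.138, 0.1346]
eef_rot: [-1.571, 0.002, 0.157]
force: [0.6, 0.5, 0.1]
grip_width: 0.0159
```

```bash
python3 ck.py
```

```text
[0.5788 0.138  0.1346] [-1.571  0.002  0.157] [0.59 0.49 0.13] 0.01592801496172443
blue 172 [0.573 0.161 0.139] axis [-0.19   0.704 -0.685] [0.565 0.141 0.123] [0.585 0.18  0.16 ]
```

Release, then rise straight up clear of the brush.

Request:
jog_arm([
  [4,[0,0,0],0],
  [4,[0,0,0],0],
  [4,[0,0,0],0],
  [4,[0,0,0],0],
  [4,[0,0,0],0],
  [4,[0,-1,0],0],
  [4,[0,-4,0],0],
  [4,[0,-8,0],0],
  [4,[0,-12,0],0],
  [4,[0,-12,0],0],
])

```text
time_s: 34.3
ee_pos: [0.5806, 0.1393, 0.2626]
eef_rot: [-1.571, -0.01, 0.158]
force: [-0.7, -0.7, -0.6]
grip_width: 0.0397
```

```bash
python3 ck.py
python3 - <<'E'
from br import *
c=optics.camera("side");brush(c,np.array([.577,.1525,.142]),.08);P=cloud(c)
l=np.array([-.157,.9876]);q=P[...,:2]-[.57,.1978];L=np.stack([q@l,q@np.array([-l[1],l[0]]),P[...,2]],-1)
s=(L[...,0]+.046-(L[...,2]-.142))/2**.5;h=(L[...,0]+.046+L[...,2]-.142)/2**.5
k=(np.abs(L[...,1])<.013)&(h>.006)&(h<.02)&(s>-.06)&(s<.17)
for a in np.arange(-.06,.17,.01):
    z=k&(s>=a)&(s<a+.01); print(round(a,2),z.sum(),h[z].max().round(4) if z.any() else "",np.median(L[z][:,1]).round(4) if z.any() else "")
save("final",cv2.resize(c["img"][150:350,160:410],(750,600)))
E
```

```text
[0.5806 0.1393 0.2626] [-1.571 -0.01   0.158] [-0.66 -0.75 -0.56] 0.0396860019920198
few 0
blue 174 [0.572 0.163 0.138] axis [-0.089  0.721 -0.688] [0.566 0.143 0.123] [0.58  0.18  0.161]
-0.06 0  
-0.05 0  
-0.04 1 0.0064 0.0059
-0.03 13 0.0076 0.003
-0.02 12 0.0093 0.0025
-0.01 11 0.0097 0.0025
0.0 22 0.0106 0.0006
0.01 27 0.0103 0.0003
0.02 23 0.0124 0.0008
0.03 25 0.0144 0.0004
0.04 46 0.0165 0.0014
0.05 1 0.0075 0.0025
0.06 2 0.0086 0.0017
0.07 1 0.0066 0.0006
0.08 6 0.0087 0.0013
0.09 36 0.0186 0.0033
0.1 49 0.019 0.003
0.11 53 0.0193 0.004
0.12 49 0.0193 0.0035
0.13 53 0.0189 0.0042
0.14 57 0.02 0.0039
0.15 41 0.0144 0.0017
0.16 0
```

View pics/final.png

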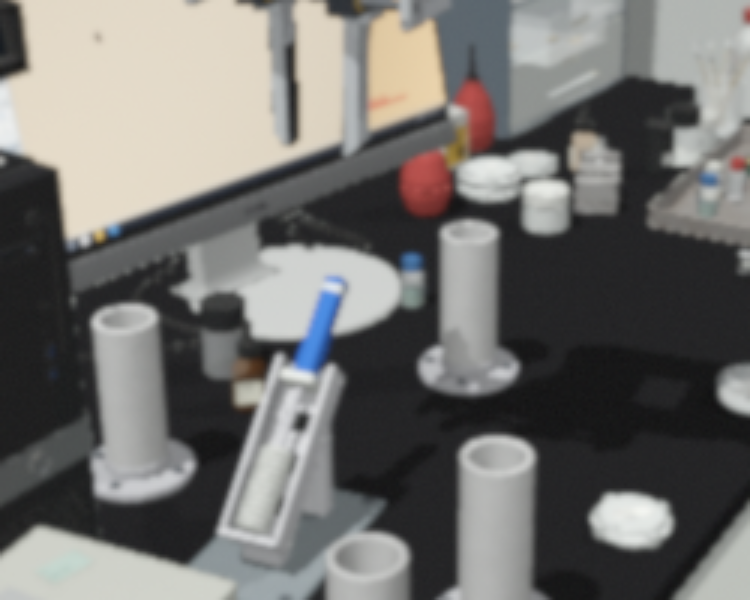

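The brush lies in the rest at (285,430), with the bristles at the low end. The fingers are well above it at (320,140), and the bystanders stand where they were.

```bash
python3 -c "
from station import ctrl
print(ctrl.hand_in())"
```

```text
the job is handed in; nothing more can be done
None
```

I laid the brush in the slanted rest and let go, then took it again so it hung upright. I made three strokes in the rightmost cup, laid the brush back in the rest and handed in at about 34 s. No verdict was reported.

**Strokes:** Going by the wrist force, the strainer went down about 4.5, 4.5 and 6 mm. That is past the 3 mm needed and well short of the 11 mm limit. Between strokes I drew the tip up to about 110 mm above the bench, inside the cup (the mouth is at 130 mm).

**Final check:** The last image and depth points show the brush seated along the trough with the bristles low, within a few mm of the rest points. The fingers are open and about 12 cm clear. The bystanders look unmoved in the image; I did not measure them.

**What disagreed or went wrong:**
- **Height reading:** In the camera views the gripper sat about 35 mm higher than the reported TCP height. I used the camera heights throughout.
- **First grasp:** Two tries at picking up the brush closed on air, the first lifted before the fingers had shut and the second because of that height error.
- **Hanging upright:** After the second grasp the brush stuck about 36° from vertical. Short, abrupt moves brought it to about 5°, and the bore straightened it the rest of the way.

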